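# Take the flat cell out of the kitchen scale

### The arm

A 6-joint arm with a two-finger parallel gripper is mounted at the origin on a cart in front of the work surface, level with it; the furniture and walls round the work are solid. World frame = base frame: x ahead of the robot, y to its left, z up, the work surface at z = 0. Lengths are in m, angles in degrees, forces in N, time in s.
With the tool pointing down it reaches from about 0.35 to 0.875 m from the base axis. Payload 4.2 kg.
Tool frame: the origin (TCP) lies midway between the tips of the shut fingers; the grasp point (between the pads) lies 19 mm behind it; z points along the fingers, y is the line along which they close (so a half turn about z gives the same grasp; the last joint's range is limited). The gripper opens to 87 mm and grips with 3 to 60 N. Pads are 19 mm wide; open, the fingers measure 117 mm over their backs; the gripper's body (75 mm by 190 mm) begins 51 mm behind the grasp point.
Start: joints at [-58.522, 22.042, 0.453, 0, -68.411, -14.817], TCP at [0.179, -0.599, 0.223] pointing down, gripper open.
Joint ranges: [-179.83, 179.83], [-69.29, 118.12], [-61.27, 80.66], [-181.25, 117.63], [-171.15, -9.14], [-177.46, 177.46]. Speed limits (degrees/s): [159.86, 159.86, 180, 180, 180, 180].

### API

Orientations are given as [roll, pitch, yaw] about the fixed x, y, z axes, in that order (R = Rz(yaw) Ry(pitch) Rx(roll)).
In Python, from workcell import env gives the robot as it stands. The module is installed in compiled form; this text tells all that it offers. Calls block until the motion is done:
- env.goto(position, orientation): joint-space move of the TCP to a pose.
- env.move_straight(position, rotation=None, rate=0.15, force_limit=None): straight line of the TCP; rotation=None keeps the orientation; rate is the mean speed in m/s. With force_limit (N) it stops when the force on the tool has changed by that much, and returns True; else False.
- env.set_joints(angles): joint-space move.
- env.gripper_to(opening, grasp_force=None): opening from 0.0 (shut) to 1.0 (fully open); grasp_force is the grip in N (None keeps the last); returns when the fingers have stopped.
- env.dwell(seconds).
- env.inverse_kinematics(position, orientation): joint angles nearest the present ones, or None.
- env.read_state(): the state.
- env.grab_frame(name): name is "side" or "top"; returns a dict with "image" (420x560x3 uint8, blue, green, red), "fx", "fy", "cx", "cy" (pixels), "position" and "orientation" of the camera in the world. Camera axes: x right, y up, looking along -z (the intrinsics and any distortion apply to the point x, -y, -z); pixel columns grow to the right and rows downward; lengths in m; the calibration is good to about 2 mm. A picture is of the moment at which its call begins. There is no depth.
A pose or a line that the arm cannot do raises env.Unreachable and nothing moves.
- env.close_job(): hands the job in; it is judged then, once.
Trained networks look in a picture, given as the dict that the camera call returned (one of the last four; its "shot" number tells which), for a name from the list of things; names that differ only in an ending like _2 or _b are one class to them, and where a whole thing is asked for, a point or a joint stands for the part that bears it (a point fixed in the world has none). Each returns a list of dicts, best first, with "score" (0 to 1); they miss things now and then, are a little off and sometimes report something else, mostly with a low value. They report only what shows in the picture. A call takes as long as a camera call.
- env.search_frame(picture, thing): "xyz" ([x, y, z] in m, in world coordinates, good to about 4 mm: the middle of the surface that is visible of it).
- env.trace(picture, thing): "mask" (420x560 bool, what is visible of it).
The state is a dict: "clock": time; "joint_positions": joint angles; "qvel": joint speeds; "joint_torque": joint torques, N m; "position": TCP position; "tool_rot": TCP orientation; "force": force on the tool from outside, world axes, zero at the start; "wrist_torque": the same for the moment, N m; "opening": opening from 0.0 (shut) to 1.0 (fully open); "finger_force": force on a finger pad.
Only numpy, scipy, OpenCV 4.12 (cv2) and the standard library are available. Lean on these libraries where they do the work, as an engineer would, in place of code of your own. Each camera call takes 0.05 s, during which the arm holds its last target. There are 200 camera calls.

### The job

The kitchen scale lies face down because its battery is flat. Squeeze in the release tab of the battery door, swing the door up on its two tongues and out of its frame, and lay it on the bare worktop beside the scale, hump up. Then take out the cell, lay it in the saucer and let go, leaving the cup, jar and salt shaker where they stand.

Things in the scene. Friction and masses are not known exactly. Their poses are not given: they have to be found in the camera images.
- scale: Pale grey kitchen scale upside down on its steel pan, 176 x 196 mm, heavy, does not move. Origin: centre of its footprint, on the worktop, under the middle of the battery bay; z up. The display panel ledge (dark window, three keys) is on its -x side. Its flat top face is 36 mm above the worktop; four feet, 26 mm thick, stand 36 mm above that face at x +-62, y +-72 mm.
- frame_slot (a point): Where door_heel lies while the door is seated: scale x = -31 mm, 37.5 mm above the worktop. The raised frame round the bay is 80 (x) x 84 (y) mm outside, 62 x 75 mm inside, its top 7 mm above the flat face; its -x bar (over the tongues) and +x bar (over the catch) overhang slots 4.6 mm high.
- battery_door: Dark grey snap-in battery door, 60 g, loose, at first seated in the frame. Origin: centre of its underside, on the flat face; axes then equal the scale's. Flange 59 x 72 x 3 mm; in its middle a hump 35 (x) x 64 (y) mm, 27.5 mm high over the underside, whose ribbed wall is at x = -17.5 mm. Seated it has 1.5 mm of play. A straight lift jams on the tongues.
- door_heel (a point): Root of the door's two tongues, midway between them: door x = -31 mm, 1.5 mm above its underside. Tongues: 3 mm thick, at y = +-22 mm, reaching 4.5 mm under the frame's -x bar. With the tab held in, the +x side swings up about here (25 to 30 degrees, rotation about the door's -y), then the tongues draw out along the door's own +x.
- door_tab (a joint): Travel of the release tab, m: 0 sprung out and latched, 0.006 fully in (moved along the door's -x, toward the hump). The catch clears the frame from about 0.0045. Spring: 3 N to start, 9 N fully in; it springs back when let go.
- tab_face (a point): Middle of the tab's outer ribbed face: door x = +28.5 mm, 18 mm above its underside. The tab is an upright plate, 22 mm wide (y), 3 mm thick, 27.5 mm high, with a catch nose at its foot reaching 3 mm under the frame's +x bar. Tab and the hump's ribbed -x wall can be pinched together from above (46 mm across, 40 mm pressed) and the door carried so.
- cell: C-size cell: dark cylinder, 26.2 mm diameter, 50 mm long, steel ends, about 70 g, hidden under the door at first. Origin: on its lower side at mid length; y is its axis of length. It lies along the scale's y in a cradle 2.7 mm deep in the middle of the bay and lifts straight out, gripped across its diameter (along the scale's x).
- cell_center (a point): Centre of the cell, on its axis (13.1 mm from the body's origin). In the cradle it is 46.4 mm above the worktop, the cell's top 59.5 mm; the frame's top beside it 43 mm.
- saucer: Small plain white saucer, 114 mm in diameter, loose. Origin: centre of its underside. Its flat floor, 76 mm across, is 8 mm above the worktop, its rim 14 mm.
- cup: Bystander: small white coffee cup with a handle, 64 mm across the bowl, 87 mm with the handle, 50 mm high. Origin: centre of its footprint (with the handle), underside.
- sugar_jar: Bystander: glass jar with a pale lid, 69 mm in diameter, 100 mm high, behind the scale. Origin: centre of its underside.
- salt_shaker: Bystander: small glass shaker with a rounded pale top, 44 mm in diameter, 90 mm high. Origin: centre of its underside.

How it is judged (in metres and radians):
On the way, in this order (a step that is already met when the one before it is completed fails the run):
1. the release tab is squeezed in at least 4.5 mm while the door still sits in its frame (value of joint door_tab above 0.0045 m and angle between battery_door's own z axis and vertical below 0.1 rad and distance between door_heel and frame_slot below 0.008 m), for 0.1 s.
2. the door is swung up more than 17 degrees with its tongues still at the frame's slots (within 12 mm) (angle between battery_door's own z axis and vertical between 0.3 and 1.6 rad and distance between door_heel and frame_slot below 0.012 m), for 0.1 s.
3. the door lies flat on the worktop, hump up, let go, with the cell still in the scale (height (world z) of battery_door below 0.006 m and angle between battery_door's own z axis and vertical below 0.1 rad and contact force between the fingers and battery_door below 0.1 N and linear speed of battery_door below 0.02 m/s and horizontal distance between cell and scale below 0.02 m), for 0.2 s.
At the end, for the whole second after the job is handed in: The battery door lies flat on the worktop, hump up (underside within 6 mm of the worktop, tilt under 0.1 rad); the cell lies within the saucer (centre within 35 mm of the saucer's and below 32 mm), the saucer flat on the worktop, all at rest and let go (height (world z) of each of battery_door, saucer below 0.006 m and angle between each of battery_door, saucer's own z axis and vertical below 0.1 rad and linear speed of battery_door below 0.02 m/s and horizontal distance between cell_center and saucer below 0.035 m and height (world z) of cell_center below 0.032 m and linear speed of cell below 0.03 m/s); the robot touches nothing.
It fails at once if the cup is shifted by more than 25 mm (distance of cup from where it was at the start of the episode above 0.025 m).
It fails at once if the sugar jar is shifted by more than 25 mm (distance of sugar_jar from where it was at the start of the episode above 0.025 m).
It fails at once if the salt shaker is shifted by more than 25 mm (distance of salt_shaker from where it was at the start of the episode above 0.025 m).
It also fails if it takes over 59 s, if anything falls off the work surface, if the arm or the gripper's body presses on something with over 40 N, if the wrist force passes 120 N, or if a joint passes its speed limit or range.

## Working session

There is one attempt and no reset: what is moved stays moved. The work goes in short steps, each a Python script; the robot and the scene stay as the last script left them, time stands still between calls to the robot, and variables do not carry over. Pictures are saved under pics/ and viewed, at most 10 in all, crops included, and the job is handed in when it is done.

```bash
mkdir -p pics; cat > h.py <<'E'
import numpy as np, cv2
from workcell import env
from scipy.spatial.transform import Rotation as R
def shot(n,save=None):
    f=env.grab_frame(n)
    if save: cv2.imwrite('pics/'+save,f['image'])
    return f
E
python3 - <<'E'
from h import *
for n in ['side','top']:
    f=shot(n,n+'0.png'); print(n,{k:v for k,v in f.items() if k!='image'})
    for t in ['scale','battery_door','door_tab','tab_face','door_heel','saucer','cup','sugar_jar','salt_shaker']:
        try: print(t,[(np.round(d['xyz'],4).tolist(),round(d['score'],2)) for d in env.search_frame(f,t)[:2]])
        except Exception as e: print(t,e)
print(env.read_state())
E
```

```text
side {'fx': 414.7265688270936, 'fy': 414.7265688270936, 'cx': 279.0104470261098, 'cy': 210.66527139793223, 'position': array([0.40563554, 0.73614591, 0.76691738]), 'orientation': array([  48.58909913,   -0.98916375, -168.56870018]), 'shot': 1}
scale [([0.443, 0.0988, 0.0349], 0.74)]
battery_door []
door_tab [([0.4671, 0.0758, 0.064], 0.69), ([0.4891, 0.0749, 0.0484], 0.53)]
tab_face [([0.4899, 0.0767, 0.0458], 0.57)]
door_heel [([0.4607, 0.0752, 0.0651], 0.61), ([0.4912, 0.0748, 0.0497], 0.53)]
saucer []
cup [([0.5118, -0.3305, 0.037], 0.93)]
sugar_jar [([0.6802, -0.0853, 0.0695], 0.63)]
salt_shaker [([0.637, -0.2667, 0.0524], 0.82), ([0.4863, 0.0734, 0.0485], 0.61)]
top {'fx': 388.9699684369352, 'fy': 388.9699684369352, 'cx': 278.60337988196983, 'cy': 202.82004203219748, 'position': array([ 0.35278327, -0.01927515,  1.07791083]), 'orientation': array([ 11.56049111,  -0.18318821, -86.98050655]), 'shot': 2}
scale [([0.4492, 0.0527, 0.0347], 0.69)]
battery_door [([0.4658, 0.0601, 0.0645], 0.95)]
door_tab []
tab_face []
door_heel [([0.6747, -0.1055, 0.0964], 0.63)]
saucer [([0.446, 0.3228, 0.0082], 0.7)]
cup [([0.5189, -0.3465, 0.033], 0.88)]
sugar_jar [([0.6746, -0.1046, 0.0921], 0.78)]
salt_shaker [([0.6326, -0.2726, 0.0724], 0.48)]
{'clock': 1.0, 'joint_positions': array([-5.85218291e+01,  2.20415407e+01,  4.52248386e-01, -2.19321588e-03,
       -6.84106044e+01, -1.48152209e+01]), 'qvel': array([-0.06427614, -0.00702712, -0.13651547, -0.04114931, -0.10622699,
        0.01154611]), 'joint_torque': array([-2.90836570e-04, -3.90473020e+01,  1.87624258e+01,  4.22445282e+00,
        1.54318870e-02, -1.76940591e-05]), 'position': array([ 0.17922398, -0.59872478,  0.22254327]), 'tool_rot': array([ 1.79999578e+02,  1.99795971e-03, -1.63337857e+02]), 'force': array([-0.54576386, -0.45301582,  0.24613565]), 'wrist_torque': array([ 0.00595439, -0.00162807, -0.01141746]), 'finger_force': 0.0, 'opening': 1.0059933443830609}
```

View pics/top0.png

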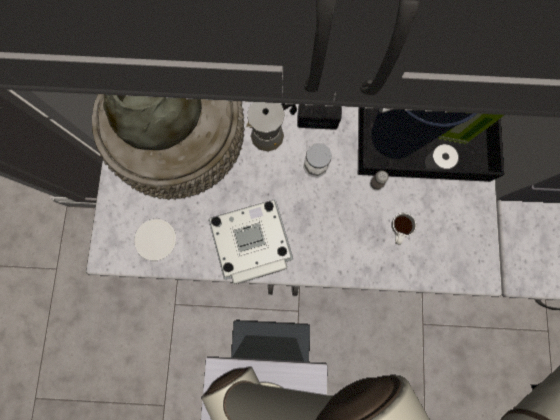

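View pics/side0.png

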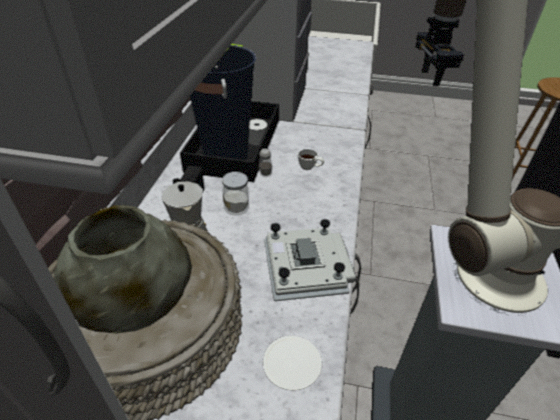

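The top view shows the scale at about (250,240) with its ledge toward the robot (bottom) and four dark feet. The saucer is at (155,240), with the jar at (318,158), shaker at (380,180) and cup at (403,226). I'll fit the scale pose to the silhouettes of the feet in both views.

```bash
cat >> h.py <<'E'
def proj(f,P):
    P=np.atleast_2d(P); Rc=R.from_euler('xyz',f['orientation'],degrees=True).as_matrix()
    p=(P-f['position'])@Rc
    return np.c_[f['cx']+f['fx']*p[:,0]/-p[:,2], f['cy']+f['fy']*-p[:,1]/-p[:,2]]
def back(f,uv,z):
    Rc=R.from_euler('xyz',f['orientation'],degrees=True).as_matrix()
    d=Rc@np.array([(uv[0]-f['cx'])/f['fx'],-(uv[1]-f['cy'])/f['fy'],-1.])
    return f['position']+d*(z-f['position'][2])/d[2]
def T(x,y,a,P):
    c,s=np.cos(a),np.sin(a);P=np.atleast_2d(P)
    return np.c_[x+c*P[:,0]-s*P[:,1],y+s*P[:,0]+c*P[:,1],P[:,2]]
def centroid(pts):
    h=cv2.convexHull(pts.astype(np.float32)); m=cv2.moments(h); return np.array([m['m10']/m['m00'],m['m01']/m['m00']])
E
cat > fit.py <<'E'
from h import *
from scipy.optimize import least_squares
fs={n:shot(n) for n in ['top','side']}
t=np.linspace(0,2*np.pi,24)
cyl=np.vstack([np.c_[.013*np.cos(t),.013*np.sin(t),0*t+z] for z in (.036,.072)])
feet=[np.array([sx*.062,sy*.072,0]) for sx in(-1,1) for sy in(-1,1)]
guess=dict(top=[(282,251),(228,267),(269,206),(216,221)],side=[(339,268),(284,273),(325,224),(276,229)])
# order: (-,-),(-,+),(+,-),(+,+)
guess['side']=[(348,222),(348,222),(0,0),(0,0)]
x0=np.array([.455,.06,np.radians(15)])
def model(p,f): return np.array([centroid(proj(f,T(*p,cyl+o))) for o in feet])
obs={}
p=x0
for it,names in enumerate([['top'],['top','side'],['top','side']]):
    for n in names:
        f=fs[n]; g=cv2.cvtColor(f['image'],cv2.COLOR_BGR2GRAY).astype(float)
        c0=np.array(guess['top']) if it==0 else model(p,f); o=[]
        for c in c0:
            u,v=np.round(c).astype(int); r=9 if it==0 else 8
            w=g[v-r:v+r+1,u-r:u+r+1]; W=np.clip((np.percentile(w,75)*.55-w),0,40); W[W<8]=0
            vv,uu=np.mgrid[v-r:v+r+1,u-r:u+r+1]; o.append([(W*uu).sum()/W.sum(),(W*vv).sum()/W.sum()])
        obs[n]=np.array(o)
    s=least_squares(lambda q:np.concatenate([(model(q,fs[n])-obs[n]).ravel() for n in names]),p,loss='soft_l1',x_scale=[.01,.01,.02]); p=s.x
    print(names,p[:2],np.degrees(p[2]),np.round(s.fun,2))
for n in fs:
    s=least_squares(lambda q:(model(q,fs[n])-obs[n]).ravel(),p,x_scale=[.01,.01,.02]); print(n,s.x[:2],np.degrees(s.x[2]),np.round(s.fun,1))
np.save('scale.npy',p)
f=fs['top']
for d in env.trace(f,'saucer')[:1]:
    v,u=np.nonzero(d['mask']); print('saucer',back(f,(u.mean(),v.mean()),.012),len(u))
im=[]
def seg(f,I,P,col):
    q=proj(f,T(*p,P)); cv2.polylines(I,[np.round((q-o)*k*1).astype(int)],True,col,1,cv2.LINE_AA)
box=lambda a,b,z,x=0:np.array([[x-a/2,-b/2,z],[x+a/2,-b/2,z],[x+a/2,b/2,z],[x-a/2,b/2,z]])/1e3
for n,c in (('top',(250,240)),('side',(308,255))):
    f=fs[n];k=6; o=np.array(c)-[50,45]; I=cv2.resize(f['image'][o[1]:o[1]+90,o[0]:o[0]+100],None,fx=4,fy=6) if 0 else cv2.resize(f['image'][o[1]:o[1]+90,o[0]:o[0]+66+34],None,fx=k,fy=k,interpolation=cv2.INTER_CUBIC)
    for P in (box(80,84,43),box(35,64,63.5),box(3,22,63.5,27)): seg(f,I,P,(0,0,255))
    for q in feet: seg(f,I,cyl[24:]+q,(0,255,0))
    im.append(I[:540,:600])
for n,I in zip(fs,im): cv2.imwrite(f'pics/fit_{n}.png',I)
cv2.imwrite('pics/fit.png',cv2.resize(np.hstack(im),(800,360),interpolation=cv2.INTER_AREA))
E
python3 fit.py
```

```text
['top'] [0.46892201 0.06344471] 19.679766122918004 [-0.47 -0.47  0.44 -0.45 -0.5   0.21  0.26  0.32]
['top', 'side'] [0.46752214 0.06091757] 19.03294886552563 [ 0.3   0.5   0.99 -0.14  0.76  0.99  1.34  0.49 -0.44  1.07 -1.    1.35
 -0.07  1.09 -0.51  1.27]
['top', 'side'] [0.46752215 0.06091758] 19.03294724604643 [ 0.3   0.5   1.02 -0.13  0.76  1.01  1.36  0.53 -0.44  1.07 -1.    1.35
 -0.08  1.11 -0.51  1.28]
top [0.46855235 0.06334012] 19.297642308881233 [-0.5 -0.1  0.3 -0.5 -0.3  0.5  0.4  0.2]
side [0.46699669 0.05694964] 19.213830907073916 [-0.2 -0.  -0.5 -0.   0.4  0.1  0.2  0. ]
saucer [0.45176941 0.32302784 0.012     ] 1385
```

View pics/fit.png

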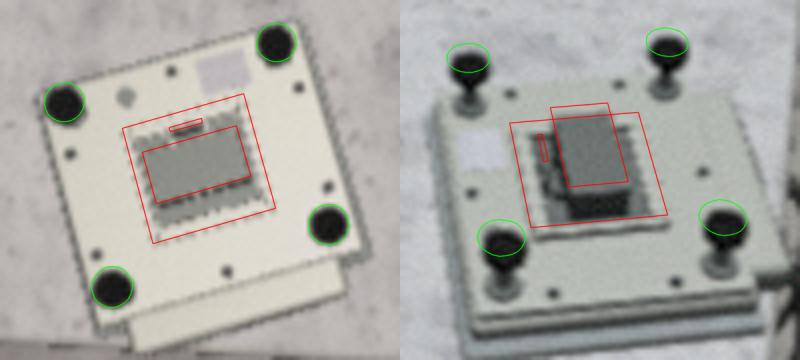

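The overlay shows the feet are mushroom shaped, and the hump, tab and frame outlines sit within 1–2 px. I'll refit using only the heads.

```bash
sed -i "s/for z in (.036,.072)/for z in (.058,.072)/; s/r=9 if it==0 else 8/r=9 if it==0 else 7/" fit.py; python3 fit.py
python3 - <<'E'
from h import *
p=np.load('scale.npy')
# feasibility of a top grasp pinch, fingers closing along scale x
for yaw in (np.degrees(p[2])+90, np.degrees(p[2])-90):
    for z in (.15,.06):
        print(yaw,env.inverse_kinematics([p[0],p[1],z],[180,0,yaw]))
E
```

```text
['top'] [0.46763993 0.06245223] 19.282298672406977 [-0.18  0.02  0.13 -0.21 -0.02  0.13  0.13 -0.  ]
['top', 'side'] [0.46702995 0.06349332] 19.27641301956047 [-0.6   0.23 -0.33 -0.05 -0.43  0.34 -0.26  0.15 -0.15 -0.82 -0.29 -0.58
 -0.16 -0.63 -0.26 -0.4 ]
['top', 'side'] [0.46702997 0.06349333] 19.276413780222573 [-0.6   0.24 -0.37 -0.04 -0.43  0.34 -0.25  0.13 -0.15 -0.82 -0.29 -0.58
 -0.16 -0.63 -0.26 -0.4 ]
top [0.46747956 0.0624489 ] 19.423815713164725 [-0.1 -0.   0.1 -0.1 -0.1  0.2  0.1  0.1]
side [0.46629905 0.06516669] 19.291144269952643 [ 0.1 -0.3 -0.   0.  -0.  -0.1 -0.1  0.2]
saucer [0.45074278 0.32258421 0.012     ] 1355
109.27641378022257 [ 27.56056887  11.21881944 -26.53294129   0.         -52.24823927
 171.71584491]
109.27641378022257 [ 27.56056887  18.59517708 -32.783535     0.         -38.62128792
 171.71584491]
-70.72358621977743 [ 27.56056887  11.21881944 -26.53294129   0.         -52.24823927
  -8.28415509]
-70.72358621977743 [ 27.56056887  18.59517708 -32.783535     0.         -38.62128792
  -8.28415509]
```

View pics/fit.png

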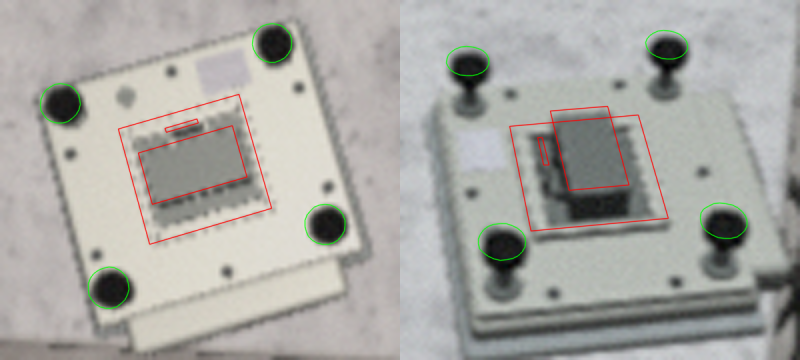

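The fit agrees between views to about 1 mm: scale at (0.467, 0.063), yaw 19.3°. Before acting, I'll check that every pose of the swing is reachable.

```bash
cat >> h.py <<'E'
PX,PY,PA=.4672,.0631,np.radians(19.3)
Rs=R.from_euler('z',PA)
def W(x,y,z): return np.array([PX,PY,0])+Rs.apply([x,y,z])   # scale -> world, m
def down(yaw): return R.from_euler('xyz',[180,0,yaw],degrees=True)
HEEL=np.array([-.031,0,.0375])
def swing(tcp,th,sgn,pull=0,heel=HEEL):
    """pose after swinging the door by th deg about the heel, drawn out by pull along door +x"""
    Rr=R.from_euler('y',-th,degrees=True)
    p=heel+Rr.apply(np.array(tcp)-heel)+Rr.apply([pull,0,0])
    return W(*p),(Rs*Rr*Rs.inv()*down(np.degrees(PA)+sgn*90)).as_euler('xyz',degrees=True)
E
python3 - <<'E'
from h import *
for s in (1,-1):
  for th,pl in ((0,0),(10,0),(20,0),(24,0),(28,0),(28,.015),(28,.05)):
    p,o=swing([.0025,0,.047],th,s,pl); q=env.inverse_kinematics(p,o)
    print(s,th,pl,p.round(3),o.round(1),None if q is None else q.round(1))
E
```

```text
1 0 0 [0.47  0.064 0.047] [-180.     0.   109.3] [ 27.5  20.  -33.2  -0.  -36.8 171.8]
1 10 0 [0.468 0.063 0.053] [170.    0.  109.3] [ 28.6  15.7 -41.9   4.2 -22.6 167. ]
1 20 0 [0.465 0.062 0.058] [160.   -0.  109.3] None
1 24 0 [0.463 0.062 0.06 ] [156.   -0.  109.3] None
1 28 0 [0.462 0.061 0.062] [152.   -0.  109.3] None
1 28 0.015 [0.474 0.066 0.069] [152.   -0.  109.3] None
1 28 0.05 [0.503 0.076 0.085] [152.   -0.  109.3] None
-1 0 0 [0.47  0.064 0.047] [180.    0.  -70.7] [ 27.5  20.  -33.2   0.  -36.8  -8.2]
-1 10 0 [0.468 0.063 0.053] [-170.     0.   -70.7] [ 28.6  15.7 -41.9   4.2 -22.6 -13. ]
-1 20 0 [0.465 0.062 0.058] [-160.     0.   -70.7] None
-1 24 0 [0.463 0.062 0.06 ] [-156.     0.   -70.7] None
-1 28 0 [0.462 0.061 0.062] [-152.     0.   -70.7] None
-1 28 0.015 [0.474 0.066 0.069] [-152.     0.   -70.7] None
-1 28 0.05 [0.503 0.076 0.085] [-152.     0.   -70.7] None
```

The tool axis runs into the dead cone of joint 5 as it leans. Rolling the grasp about the closing axis (scale x) keeps the pads flat on the hump wall and tab, and may get clear of that cone.

```bash
cat >> h.py <<'E'
def swing(tcp,th,sgn,pull=0,phi=0,heel=HEEL):
    Rr=R.from_euler('y',-th,degrees=True)
    p=heel+Rr.apply(np.array(tcp)-heel)+Rr.apply([pull,0,0])
    return W(*p),(Rs*Rr*R.from_euler('x',phi,degrees=True)*Rs.inv()*down(np.degrees(PA)+sgn*90)).as_euler('xyz',degrees=True)
E
python3 - <<'E'
from h import *
for s in (1,-1):
 for phi in (-20,-15,-10,10,15,20):
  print(s,phi)
  for th,pl in ((0,0),(10,0),(20,0),(24,0),(27,0),(27,.03)):
    p,o=swing([.0025,0,.049],th,s,pl,phi); q=env.inverse_kinematics(p,o)
    print('  ',th,pl,None if q is None else q.round(1))
E
```

```text
1 -20
   0 0 [ 36.8  20.4 -46.8  35.4 -34.3 131. ]
   10 0 [ 29.2  15.6 -58.8  67.6 -23.3 103.7]
   20 0 None
   24 0 None
   27 0 None
   27 0.03 None
1 -15
   0 0 [ 35.2  19.8 -44.1  27.  -33.2 140.5]
   10 0 [ 28.7  14.8 -57.6  58.9 -19.3 112.9]
   20 0 None
   24 0 None
   27 0 None
   27 0.03 None
1 -10
   0 0 [ 33.2  19.6 -40.7  17.8 -33.4 150.9]
   10 0 [ 30.1  14.6 -54.5  42.7 -17.4 127.8]
   20 0 None
   24 0 None
   27 0 None
   27 0.03 None
1 10
   0 0 [  20.1   21.2  -25.9  -14.6  -43.7 -170.2]
   10 0 [  19.8   17.   -31.3  -18.5  -32.9 -164.8]
   20 0 [  18.4   13.8  -35.2  -26.8  -23.4 -154.3]
   24 0 [  17.    12.9  -35.9  -32.5  -20.6 -147.1]
   27 0 [  15.3   12.4  -35.9  -38.2  -19.3 -139.8]
   27 0.03 [  16.8   12.7  -33.6  -33.7  -20.3 -145.7]
1 15
   0 0 [  16.3   22.3  -22.8  -20.5  -47.6 -162.8]
   10 0 [  15.1   18.3  -27.4  -25.9  -38.3 -154.9]
   20 0 [  12.4   15.3  -30.7  -35.4  -30.8 -141.8]
   24 0 [  10.5   14.4  -31.5  -40.9  -28.8 -134.3]
   27 0 [   8.6   13.9  -31.9  -45.9  -27.9 -127.5]
   27 0.03 [  10.4   14.1  -29.3  -42.3  -28.7 -133. ]
1 20
 
[... 923 characters left out ...]
[ 17.   12.9 -35.9 -32.5 -20.6  32.9]
   27 0 [ 15.3  12.4 -35.9 -38.2 -19.3  40.2]
   27 0.03 [ 16.8  12.7 -33.6 -33.7 -20.3  34.3]
-1 15
   0 0 [ 16.3  22.3 -22.8 -20.5 -47.6  17.2]
   10 0 [ 15.1  18.3 -27.4 -25.9 -38.3  25.1]
   20 0 [ 12.4  15.3 -30.7 -35.4 -30.8  38.2]
   24 0 [ 10.5  14.4 -31.5 -40.9 -28.8  45.7]
   27 0 [  8.6  13.9 -31.9 -45.9 -27.9  52.5]
   27 0.03 [ 10.4  14.1 -29.3 -42.3 -28.7  47. ]
-1 20
   0 0 [ 12.6  23.7 -19.9 -25.6 -51.7  23.7]
   10 0 [ 10.7  19.9 -24.2 -31.6 -43.7  33.1]
   20 0 [  7.3  17.1 -27.4 -41.1 -37.6  46.9]
   24 0 [  5.2  16.3 -28.3 -46.1 -36.2  54.2]
   27 0 [  3.3  15.9 -28.9 -50.2 -35.5  60.3]
   27 0.03 [  5.2  16.  -26.1 -47.5 -36.2  55.3]
```

phi = +12° works through the whole swing. Next: descend and squeeze.

```bash
python3 - <<'E'
from h import *
S,PHI=-1,12
p,o=swing([.003,0,.0485],0,S,0,PHI)
env.gripper_to(1.0)
env.goto(p+[0,0,.10],o)
print(env.move_straight(p,rate=.1,force_limit=8)); a=env.read_state(); print(a['position'].round(4),p.round(4),a['force'].round(1))
env.gripper_to(.40,35); env.dwell(.3)
a=env.read_state(); print(a['clock'],a['opening'],a['opening']*87,a['finger_force'],a['position'].round(4),a['force'].round(1),a['wrist_torque'].round(2))
f=shot('side'); g=shot('top')
I=np.hstack([cv2.resize(x['image'][v-45:v+45,u-45:u+45],(400,400),interpolation=cv2.INTER_CUBIC) for x,u,v in((f,305,240),(g,250,235))]); cv2.imwrite('pics/sq.png',I)
E
```

```text
False
[0.4706 0.0642 0.0491] [0.47   0.0641 0.0485] [0.2 0.  0.5]
6.4 0.4530920815236675 39.41901109255907 35.01042265444994 [0.4692 0.0638 0.0488] [-3.8 -1.4  5.8] [-0.35  0.85  0.19]
```

View pics/sq.png

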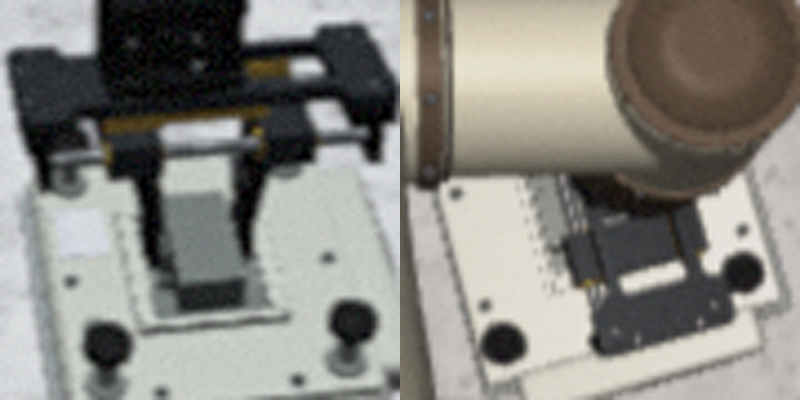

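The side crop shows both fingers straddling the hump and tab. The opening is 39.4 mm (40 mm expected when pressed), so the tab is fully in. Now the swing about the heel.

```bash
python3 - <<'E'
from h import *
S,PHI=-1,12
env.gripper_to(.40,45)
def st(t):
    a=env.read_state(); print(t,round(a['clock'],2),'op',round(a['opening']*87,1),'F',a['force'].round(1),'tau',a['wrist_torque'].round(2),'ff',round(a['finger_force'],1),a['position'].round(4))
    return a
st('grip')
for th in (4,8,12,16,20,23,26):
    p,o=swing([.0025,0,.0487],th,S,0,PHI)
    env.move_straight(p,o,rate=.03); a=st(th)
    if np.linalg.norm(a['force'])>45: print('STOP');break
env.dwell(.3); st('end')
f=shot('side'); g=shot('top')
I=np.hstack([cv2.resize(x['image'][v-45:v+45,u-45:u+45],(400,400),interpolation=cv2.INTER_CUBIC) for x,u,v in((f,305,240),(g,250,235))]); cv2.imwrite('pics/sw.png',I)
E
```

```text
grip 6.72 op 39.4 F [-2.8 -1.2  7.2] tau [-0.35  0.93  0.19] ff 45.0 [0.4692 0.0638 0.0489]
4 6.97 op 39.2 F [ 0.9 -1.7 -0.5] tau [-0.45  0.05  0.01] ff 45.0 [0.4685 0.0634 0.0511]
8 7.22 op 39.0 F [-0.4 -0.5  0.3] tau [-0.54  0.29  0.04] ff 45.0 [0.4683 0.0633 0.0534]
12 7.47 op 38.9 F [-0.2 -0.6  2.7] tau [-0.37  0.55 -0.01] ff 45.0 [0.4674 0.0631 0.0557]
16 7.72 op 38.9 F [0.1 0.3 3.1] tau [-0.14  0.34  0.01] ff 45.0 [0.4668 0.0628 0.058 ]
20 7.97 op 39.0 F [0.1 1.8 4.5] tau [ 0.14  0.22 -0.01] ff 45.0 [0.4657 0.0624 0.0602]
23 8.22 op 39.0 F [0.8 2.1 5.8] tau [ 0.3  -0.02 -0.03] ff 45.0 [0.4649 0.062  0.0618]
26 8.47 op 38.9 F [1.3 2.3 6.4] tau [ 0.38  0.02 -0.02] ff 45.0 [0.4638 0.0616 0.0633]
end 8.77 op 38.8 F [0.9 1.  8.1] tau [ 0.25 -0.04 -0.02] ff 45.0 [0.4638 0.0617 0.0632]
```

View pics/sw.png

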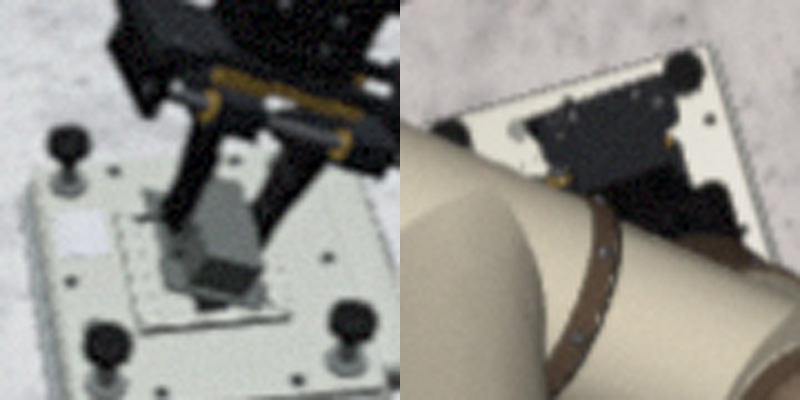

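The door has swung up about 26° with the heel still at the slot and low forces. Now I'll draw it out, carry it to the clear area at -y and lay it down.

```bash
python3 - <<'E'
from h import *
S,PHI=-1,12
def st(t):
    a=env.read_state(); print(t,round(a['clock'],2),'op',round(a['opening']*87,1),'F',a['force'].round(1),'tau',a['wrist_torque'].round(2),a['position'].round(4)); return a
for pl in (.005,.010,.02,.035):
    p,o=swing([.0025,0,.0487],26,S,pl,PHI); env.move_straight(p,o,rate=.04); st(pl)
env.move_straight(p+[0,0,.09],rate=.15); st('up')
_,o=swing([.0025,0,.0487],0,S,0,PHI)
D=np.array([.45,-.15,0])+Rs.apply([.0025,0,0])
env.goto(D+[0,0,.10],o); st('above')
env.move_straight(D+[0,0,.03],rate=.15); st('low')
f=shot('side'); g=shot('top')
u,v=proj(f,D+[0,0,.02])[0].astype(int);u2,v2=proj(g,D+[0,0,.02])[0].astype(int)
I=np.hstack([cv2.resize(x['image'][v-45:v+45,u-45:u+45],(400,400),interpolation=cv2.INTER_CUBIC) for x,u,v in((f,u,v),(g,u2,v2))]); cv2.imwrite('pics/low.png',I)
E
```

```text
0.005 9.14 op 39.2 F [-3.6 -1.4  0.8] tau [-0.94  1.32  0.11] [0.4647 0.0626 0.0634]
0.01 9.42 op 39.0 F [-0.1  0.2  0.3] tau [-0.77  0.96 -0.02] [0.4703 0.0642 0.0663]
0.02 9.82 op 38.5 F [ 0.2  0.5 -0.8] tau [-0.74  0.92  0.03] [0.4791 0.0674 0.0712]
0.035 10.34 op 38.4 F [-11.1  -7.6   9.1] tau [-2.04  3.35  0.41] [0.4862 0.0703 0.0757]
up 11.09 op 38.9 F [ 0.4  0.4 -1.2] tau [-0.72  0.99 -0.02] [0.4908 0.0716 0.1667]
above 12.01 op 38.9 F [ 0.3 -0.6 -0. ] tau [-0.4  -0.01  0.01] [ 0.4523 -0.1486  0.0997]
low 12.62 op 38.8 F [ 0.5  1.3 -0.3] tau [-0.43 -0.08 -0.  ] [ 0.4532 -0.1488  0.0308]
```

View pics/low.png

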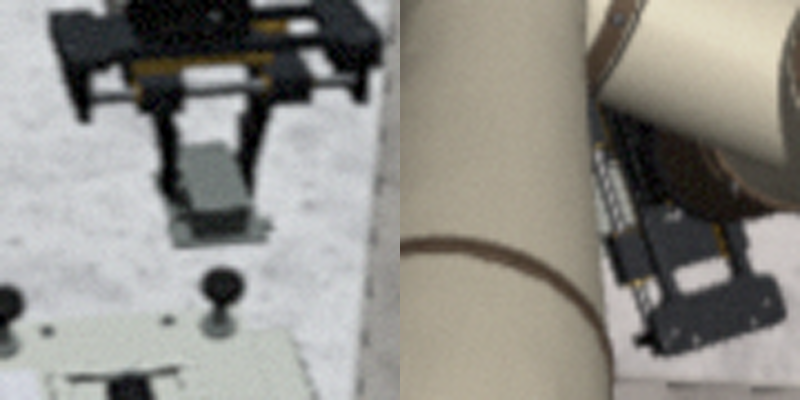

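The side crop shows the door held about level over bare worktop, hump up, and the bay open. Lowering and releasing.

```bash
python3 - <<'E'
from h import *
def st(t):
    a=env.read_state(); print(t,round(a['clock'],2),'op',round(a['opening']*87,1),'F',a['force'].round(1),'tau',a['wrist_torque'].round(2),a['position'].round(4)); return a
p=env.read_state()['position']
print(env.move_straight([p[0],p[1],.0105],rate=.03,force_limit=5)); st('down')
env.gripper_to(.7); env.dwell(.2); a=st('open')
env.move_straight(a['position']+[0,0,.11],rate=.2); st('up')
# over the cell, out of the way of the top view is not possible, so check the door from the side
q=W(0,0,.16); env.goto(q,[180,0,np.degrees(PA)-90]); st('cell')
f=shot('side'); g=shot('top')
for n,x in (('side',f),('top',g)):
    for t in ('battery_door','cell','saucer','cup','salt_shaker','sugar_jar'): print(n,t,[(np.round(d['xyz'],4).tolist(),round(d['score'],2)) for d in env.search_frame(x,t)[:1]])
u,v=proj(f,[.45,-.15,.02])[0].astype(int);u2,v2=proj(g,[.45,-.15,.02])[0].astype(int)
I=np.hstack([cv2.resize(x['image'][v-45:v+45,u-45:u+45],(400,400),interpolation=cv2.INTER_CUBIC) for x,u,v in((f,u,v+30),(g,u2,v2))]); cv2.imwrite('pics/door.png',I)
E
```

```text
True
down 13.3 op 39.3 F [-1.1  0.2  6.5] tau [0.08 0.2  0.05] [ 0.4531 -0.1491  0.0129]
open 14.2 op 60.8 F [0.  0.3 0.9] tau [-0.38  0.01  0.04] [ 0.4524 -0.1489  0.0123]
up 14.9 op 60.9 F [-0.8  0.1  0.1] tau [-0.44 -0.04 -0.01] [ 0.4516 -0.1486  0.1215]
cell 15.78 op 61.1 F [-0.3  0.2 -0.7] tau [-0.02  0.13  0.04] [0.4666 0.0626 0.1589]
side battery_door [([0.4607, -0.1373, 0.0109], 0.83)]
side cell [([0.4642, 0.0671, 0.0543], 0.47)]
side saucer [([0.4496, 0.3242, 0.0115], 0.73)]
side cup []
side salt_shaker [([0.6806, -0.0875, 0.0685], 0.68)]
side sugar_jar [([0.6805, -0.0848, 0.0725], 0.62)]
top battery_door [([0.4468, -0.1495, 0.0297], 0.89)]
top cell [([0.6743, -0.1086, 0.0964], 0.61)]
top saucer []
top cup [([0.5168, -0.3498, 0.0319], 0.79)]
top salt_shaker [([0.6319, -0.2728, 0.0694], 0.52)]
top sugar_jar [([0.6768, -0.1075, 0.0969], 0.69)]
```

View pics/door.png

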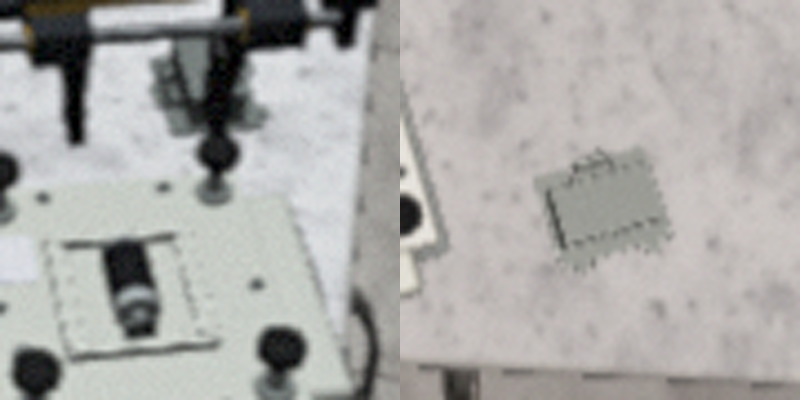

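The door lies flat, hump up, clear of everything, and the cell is visible in the open bay. Now grip the cell, lift it a little and check.

```bash
python3 - <<'E'
from h import *
def st(t):
    a=env.read_state(); print(t,round(a['clock'],2),'op',round(a['opening']*87,1),'F',a['force'].round(1),'ff',round(a['finger_force'],1),a['position'].round(4)); return a
q=W(0,0,.0445)
env.move_straight(q+[0,0,.02],rate=.15)
print(env.move_straight(q,rate=.04,force_limit=6)); st('down')
env.gripper_to(.33,6); a=st('touch')       # light touch, centres
if 24<a['opening']*87<28:                  # narrow gap: dip inside the frame for a deeper hold
    env.gripper_to(28.6/87); st('slack')
    print(env.move_straight(a['position']*[1,1,0]+[0,0,.0405],rate=.02,force_limit=6)); st('dip')
    env.gripper_to(.2,25); st('grip')
E
```

```text
False
down 17.92 op 61.1 F [ 0.1  0.2 -0.2] ff 0.0 [0.4672 0.0631 0.0444]
touch 18.76 op 29.0 F [ 0.3  0.7 -0.5] ff 0.0 [0.4672 0.0631 0.0445]
```

```bash
python3 - <<'E'
from h import *
def st(t):
    a=env.read_state(); print(t,round(a['clock'],2),'op',round(a['opening']*87,1),'F',a['force'].round(1),'ff',round(a['finger_force'],1),a['position'].round(4)); return a
q=W(0,0,.0405)
print(env.move_straight(q,rate=.02,force_limit=5)); st('dip')
env.gripper_to(.2,25); a=st('grip')
env.move_straight(a['position']+[0,0,.10],rate=.12); a=st('up')
f=shot('side'); print([(np.round(d['xyz'],4).tolist(),round(d['score'],2)) for d in env.search_frame(f,'cell')[:1]])
c=np.array([.4507,.3228])
for y in (0,180,-180,90,-90): 
    z=env.inverse_kinematics([*c,.02],[180,0,y]); print(y,None if z is None else z.round(0))
E
```

```text
False
dip 19.11 op 28.7 F [-0.6  0.9  0.1] ff 0.0 [0.467  0.063  0.0403]
grip 19.37 op 25.3 F [-2.9  0.1  0.7] ff 25.0 [0.4667 0.0629 0.0404]
up 20.35 op 25.6 F [ 0.9  0.2 -1.4] ff 25.0 [0.4661 0.0627 0.1397]
[([0.4579, 0.0735, 0.155], 0.55)]
0 [ 52.  28. -23.   0. -38.  38.]
180 [  52.   28.  -23.   -0.  -38. -142.]
-180 [  52.   28.  -23.   -0.  -38. -142.]
90 [ 52.  28. -23.   0. -38. 128.]
-90 [ 52.  28. -23.   0. -38. -52.]
```

Cell held. Next: over the saucer, lower until it touches, and let go.

```bash
python3 - <<'E'
from h import *
def st(t):
    a=env.read_state(); print(t,round(a['clock'],2),'op',round(a['opening']*87,1),'F',a['force'].round(1),a['position'].round(4)); return a
c=np.array([.4507,.3228])
env.goto([*c,.13],[180,0,0])
env.move_straight([*c,.03],rate=.12); st('low')
print(env.move_straight([*c,.0145],rate=.02,force_limit=2.5)); a=st('down')
env.gripper_to(.36); env.dwell(.2); env.gripper_to(.6); a=st('open')
env.move_straight(a['position']+[0,0,.14],rate=.15)
env.goto([.40,.07,.25],[180,0,0]); env.dwell(.5); st('away')
f=shot('side'); g=shot('top')
for n,x in (('side',f),('top',g)):
    for t in ('battery_door','cell','saucer'): print(n,t,[(np.round(d['xyz'],4).tolist(),round(d['score'],2)) for d in env.search_frame(x,t)[:1]])
u,v=proj(f,[*c,.01])[0].astype(int);u2,v2=proj(g,[*c,.01])[0].astype(int)
I=np.hstack([cv2.resize(x['image'][v-45:v+45,u-45:u+45],(400,400),interpolation=cv2.INTER_CUBIC) for x,u,v in((f,u,v),(g,u2,v2))]); cv2.imwrite('pics/fin.png',I)
E
```

```text
low 22.45 op 25.6 F [ 0.1 -0.6  0.1] [0.4513 0.3231 0.0307]
True
down 23.16 op 25.7 F [-0.9 -1.3  3.6] [0.4505 0.3226 0.0151]
open 24.49 op 52.1 F [-0.8 -0.2  1.2] [0.45   0.322  0.0144]
away 27.14 op 52.5 F [ 0.3 -0.1 -1.1] [0.4    0.0702 0.2499]
side battery_door [([0.4495, -0.14, 0.0228], 0.95)]
side cell [([0.4488, 0.3266, 0.0305], 0.53)]
side saucer [([0.4483, 0.3325, 0.0134], 0.93)]
top battery_door []
top cell []
top saucer [([0.4735, 0.3428, 0.0085], 0.96)]
```

View pics/fin.png

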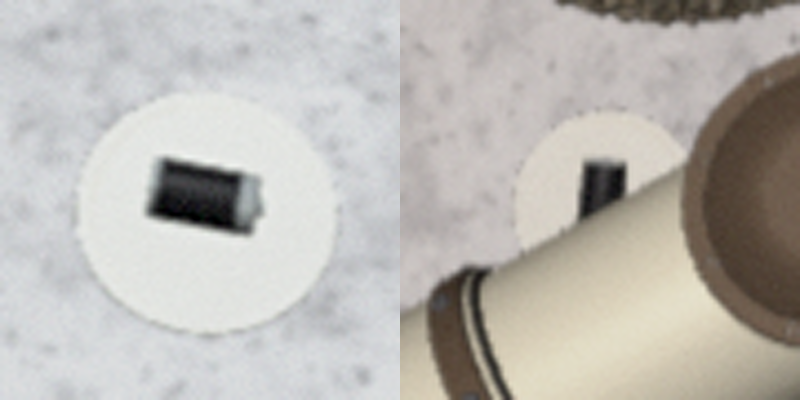

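The cell lies centred in the saucer, released. Handing in.

```bash
python3 -c "
from h import *
print(env.close_job())"
```

```text
the job is handed in; nothing more can be done
None
```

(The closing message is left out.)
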